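# Centre a top-heavy cable gland on the scanning turntable with light taps

## Task

The brass cable gland stands off-centre on the round platter of the little scanning turntable and would swing out of view when it turns. With light nudges of the fingertips, low down on its hex, move it to the middle of the platter so that it sits evenly inside the smallest engraved ring, and leave it standing there untouched. Do not grip, lift, tip or topple it, and leave the other things on the bench alone.

Things in the scene. Friction and masses are not known exactly. Their poses are not given: they have to be found in the camera images.
- gland: The brass cable gland to be centred, loose, about 0.24 kg, 58 mm tall, upright on its threaded end on the platter. Origin: centre of its underside; z up along its axis. From the underside up: thread 32 mm diameter to 8 mm; lower hex to 18 mm; neck 33 mm diameter to 26 mm; upper hex 38 mm across flats to 44 mm; dome above. It starts 16 to 28 mm off the platter's centre.
- lower_hex (a point): On the gland's axis, 13 mm above its underside: mid-height of its lower hex, the widest part, 42 mm across flats, 48.5 mm across corners, 10 mm high; flats face the gland's +x and -x and every 60 degrees. Pushed slowly here the gland slides upright and stops with the push (friction 0.5 to 0.7); pushed at the upper hex or the top it tips over on its foot.
- gland_top (a point): Middle of the gland's flat top end (28 mm diameter), 58 mm above its underside. Not a place to push.
- platter_centre (a point): Centre of the flat top of the turntable's aluminium platter, 46 mm above the bench: a disc of 96 mm diameter, 8 mm thick, held still by its motor. Concentric engraved rings of 57, 72 and 87 mm inner diameter, flush with the top.
- turntable: The fixed turntable. Origin: centre of its underside on the bench, 46 mm straight below the platter's centre. Under the platter a black housing 132 mm square, its top 30 mm above the bench, with a small control panel 11 mm proud of its -x side. Nothing tall stands within 0.25 m of its axis; farther to the robot's left stand a scanner head on a tripod (215 mm high) and a grey enclosure (90 mm high).
- small_gland: Bystander: a smaller brass gland of the same shape, 41 mm tall, hex 29 mm across flats, standing on the bench. Origin: centre of its underside. Leave alone.
- tape_roll: Bystander: a roll of yellow tape, 100 mm outer diameter, 25 mm high, lying flat on the bench. Origin: centre of its underside. Leave alone.
- screwdriver: Bystander: a screwdriver with a blue handle, 170 mm long, lying on the bench along its x axis. Leave alone.
- side_cutters: Bystander: side cutters with red handles, about 150 mm long, 14 mm high, lying on the bench along their x axis, jaws to +x. Leave alone.
Mind the look-alikes: they are no part of the job. What is shaped like the gland but blue is not meant.

How it is judged:
By the outcome, as a careful person would: the job done as asked, in the order asked, and still so for the second after the job is handed in, with the robot touching nothing.
It also fails if it takes over 58 s, if anything falls off the work surface, if the arm or the gripper's body presses on something with over 40 N, if the wrist force passes 120 N, or if a joint passes its speed limit or range.

## Robot

A 6-joint arm with a two-finger parallel gripper is mounted at the origin on the work surface. World frame = base frame: x ahead of the robot, y to its left, z up, the work surface at z = 0. Lengths are in m, angles in rad, forces in N, time in s.
With the tool pointing down it reaches from about 0.375 to 0.9 m from the base axis. Payload 3.1 kg.
Tool frame: the origin (TCP) lies at the very end of the fingers, on their centre line; the grasp point (between the pads) lies 19 mm behind it (manip.grasp_offset is the distance from the TCP to the grasp point, in m); y points along the fingers, z is the direction in which the jaws open and shut, and the axes are right-handed (so a half turn about y gives the same grasp; the last joint's range is limited). The gripper opens to 85 mm and grips with 20 to 120 N. Pads are 22 mm wide; open, the fingers measure 114 mm over their backs; the gripper's body (76 mm by 85 mm) begins 54 mm behind the grasp point. The pads swing forward as they close: fully open they stand 13 mm farther back than shut.
Start: joints at [0.925, 0.527, 1.433, -0, 1.181, -0.178], TCP at [0.281, 0.558, 0.231] pointing down, gripper open.
Joint ranges: [-3.08, 3.08], [-0.75, 2.2], [0.22, 2.44], [-1.43, 4.57], [0, 2.65], [-2.85, 2.85]. Speed limits (rad/s): [2.79, 2.79, 3.14, 3.14, 3.14, 3.14].

## Interface

Orientations are given as a unit quaternion [x, y, z, w].
In Python, from station import manip gives the robot as it stands.
- The arm moves only by the tool apply_moves, never from a script. Its argument "motion" is a list of rows, each a list of 5 numbers: the finger opening in mm, from 0 to 85.4, then the shift along the tool's x, y, z in units of 30 mm (1.0 is 30 mm), then the turn about the tool's y in units of 10 degrees (1.0 is 10 degrees). In form: [[fingers, x, y, z, twist], ...]. A call has 1 to 12 rows; each row is the pose to reach, as a shift and turn from the pose commanded when the call began, along the tool's axes at that moment; what a row does not reach only later rows make up. A row lasts 1/8 s, in which the tool goes at most 62.5 mm and 10.7 degrees, less where a joint would pass 70% of its speed; a pose out of reach is approached as far as the arm can. A call with a gripper value outside its range is refused whole. The fingers move at their own pace and stop on an object; "squeeze" is the grip in N (left out, the last holds). Time passes only in rows, so rows that repeat a pose let the fingers close. It gives the time, the measured TCP pose, the force and the opening at its end, in the units of the state.
- manip.sense(): the state, without advancing time (a new reading comes with each control period).
- manip.snapshot(name): name is "side" or "top" or "wrist"; returns the picture (420x560x3 uint8, red, green, blue); there is no depth.
- manip.get_calibration(name): a dict with "intrinsics" (3x3 intrinsics, pixels), "dist_coeffs" ([k1, k2, p1, p2, k3] as OpenCV has them; the pictures are not rectified), "extrinsics" (4x4, takes a point from camera to world coordinates). Camera axes: x right, y up, looking along -z (the intrinsics and any distortion apply to the point x, -y, -z); pixel columns grow to the right and rows downward; lengths in m; the calibration is good to about 2 mm. A picture is of the moment at which its call begins: read the wrist's pose just before it. get_calibration takes no time and is no camera call; for the wrist camera it gives the pose at the moment of the call.
- manip.sign_off(): hands the job in, once; it reports no verdict.
The state is a dict: "t": time; "q": joint angles; "qd": joint speeds; "tau": joint torques, N m; "tcp_pos": TCP position; "tool_rot": TCP orientation; "force": force on the tool from outside, world axes, zero at the start; "ft_torque": the same for the moment, N m; "finger_gap": opening from 0.0 (shut) to 1.0 (fully open).
Only numpy, scipy, OpenCV 4.12 (cv2) and the standard library are available. Lean on these libraries where they do the work, as an engineer would, in place of code of your own. Each camera call takes 0.05 s, during which the arm holds its last target.

## Working session

There is one attempt and no reset: what is moved stays moved. The work goes in short steps, Python scripts to look and compute and a tool call to move; the robot and the scene stay as the last step left them, time stands still between calls to the robot, and variables do not carry over. Pictures are saved under pics/ and viewed, and the job is handed in when it is done.

Besides the shell and the picture viewer there is one more tool, called after "Emit:" as name([rows], argument=value, ...), one row to a line, values as JSON. apply_moves: Moves the arm, as the interface text tells. Its arguments: {"type":"object","properties":{"motion":{"type":"array"},"squeeze":{"type":"number"}},"required":["motion"]}

```bash
mkdir -p pics; ls
python3 - <<'E'
from station import manip
import cv2, numpy as np
s=manip.sense(); print({k:np.round(v,3) for k,v in s.items()})
for n in ["top","side","wrist"]:
    im=manip.snapshot(n); cv2.imwrite(f"pics/{n}0.png",im[:,:,::-1])
    c=manip.get_calibration(n); print(n,{k:np.round(v,4).tolist() for k,v in c.items()})
E
```

```text
pics
{'t': np.float64(0.0), 'q': array([ 0.926,  0.528,  1.434,  0.   ,  1.181, -0.178]), 'qd': array([ 0.002, -0.001, -0.001,  0.   , -0.001,  0.001]), 'tau': array([-1.0000e-03, -4.4235e+01, -1.7803e+01, -0.0000e+00,  8.0000e-03,
        0.0000e+00]), 'tcp_pos': array([0.281, 0.558, 0.23 ]), 'tool_rot': array([ 0.689, -0.164,  0.163, -0.687]), 'force': array([ 0.277, -0.269,  0.198]), 'ft_torque': array([-0.006,  0.002, -0.009]), 'finger_gap': np.float64(0.996)}
top {'intrinsics': [[453.8167, 0.0, 279.4009], [0.0, 453.8167, 207.2804], [0.0, 0.0, 1.0]], 'dist_coeffs': [-0.1532, 0.0, 0.0, 0.0, 0.0], 'extrinsics': [[-0.0169, 0.9975, -0.0684, 0.4746], [-0.9995, -0.015, 0.0287, 0.0153], [0.0276, 0.0688, 0.9972, 1.0572], [0.0, 0.0, 0.0, 1.0]]}
side {'intrinsics': [[466.309, 0.0, 274.436], [0.0, 466.309, 212.6288], [0.0, 0.0, 1.0]], 'dist_coeffs': [0.0103, 0.0, 0.0, 0.0, 0.0], 'extrinsics': [[0.7922, 0.4725, -0.3862, 0.165], [-0.6102, 0.6091, -0.5066, -0.5049], [-0.0041, 0.637, 0.7708, 0.8369], [0.0, 0.0, 0.0, 1.0]]}
wrist {'intrinsics': [[318.342, 0.0, 284.6786], [0.0, 318.342, 210.8556], [0.0, 0.0, 1.0]], 'dist_coeffs': [-0.0684, 0.0, 0.0, 0.0, 0.0], 'extrinsics': [[0.4502, -0.8526, -0.2654, 0.2138], [0.8929, 0.4299, 0.1337, 0.5926], [0.0001, -0.2971, 0.9548, 0.3727], [0.0, 0.0, 0.0, 1.0]]}
```

View pics/top0.png

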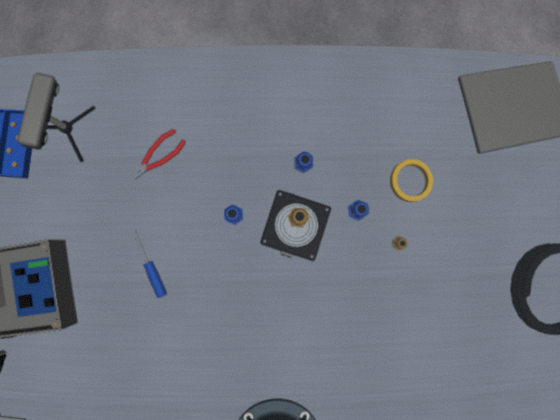

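View pics/side0.png

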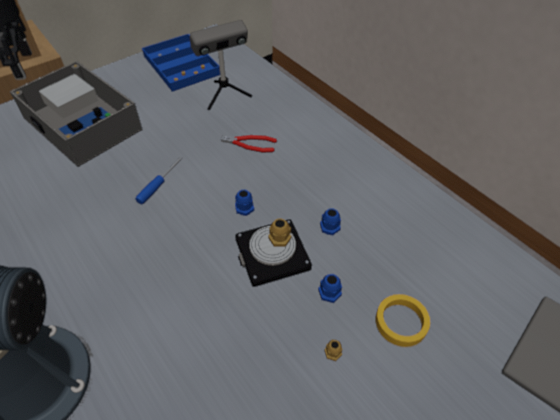

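View pics/wrist0.png

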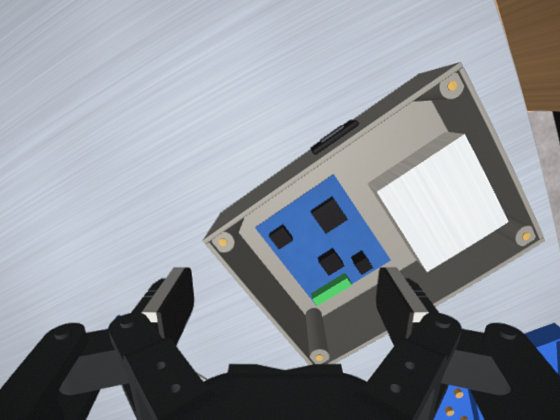

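The gland to move is the brass one on the platter: top (299,216), side (280,232). It could be confused with:
- three blue glands: top (304,161), (233,214) and (358,210)
- the small brass gland on the bench: top (400,243)

Next I'll check that choice in a close crop and measure.

```bash
cat > h.py <<'E'
import numpy as np, cv2
from station import manip
from scipy.spatial.transform import Rotation as R
def cal(n):
    c=manip.get_calibration(n); return [np.array(c[k],float) for k in("intrinsics","dist_coeffs","extrinsics")]
def ray(c,uv,z):
    K,d,E=c
    p=cv2.undistortPoints(np.array(uv,float).reshape(-1,1,2),K,d).reshape(-1,2)
    v=np.c_[p[:,0],-p[:,1],-np.ones(len(p))]@E[:3,:3].T
    o=E[:3,3]; return o+v*((z-o[2])/v[:,2])[:,None]
def proj(c,P):
    K,d,E=c
    q=(np.atleast_2d(P)-E[:3,3])@E[:3,:3]
    q=q*[1,-1,-1]
    return cv2.projectPoints(q,np.zeros(3),np.zeros(3),K,d)[0].reshape(-1,2)
def circ(c,r,z,n=72):
    a=np.linspace(0,2*np.pi,n,endpoint=False)
    return np.c_[c[0]+r*np.cos(a),c[1]+r*np.sin(a),np.full(n,z)]
def tool():
    s=manip.sense(); return np.array(s["tcp_pos"]),R.from_quat(s["tool_rot"]).as_matrix()
E
python3 - <<'E'
import cv2,numpy as np
from h import *
a=cv2.imread("pics/top0.png")[180:270,250:350]
b=cv2.imread("pics/side0.png")[205:295,225:325]
print(tool())
cv2.imwrite("pics/crop0.png",np.hstack([cv2.resize(x,(400,360),interpolation=cv2.INTER_CUBIC) for x in(a,b)]))
c=cal("top");print(ray(c,[[296,225]],.046),ray(c,[[299,215]],.104))
c=cal("side");print(ray(c,[[273,246]],.046),ray(c,[[280,224]],.104))
E
```

```text
(array([0.28090877, 0.55769945, 0.23055314]), array([[ 8.93009611e-01, -1.01489920e-03,  4.50036448e-01],
       [-4.50037496e-01, -1.35813107e-03,  8.93008627e-01],
       [-2.95105260e-04, -9.99998563e-01, -1.66956679e-03]]))
[[ 0.50373909 -0.05015313  0.046     ]] [[ 0.52302945 -0.05313455  0.104     ]]
[[ 0.50396685 -0.05452219  0.046     ]] [[ 0.5229369  -0.05339477  0.104     ]]
```

View pics/crop0.png

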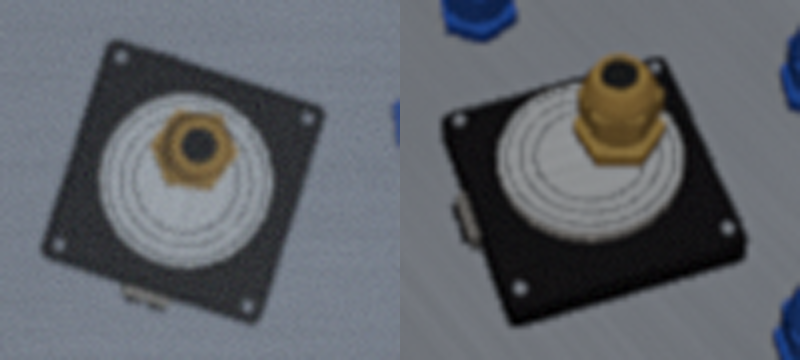

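The crop confirms it: the brass gland stands on the platter, toward +x of the centre (platter centre near top px (296.5,225)). I'll approach from the +x side with the fingers shut.

Emit:
apply_moves([
  [0,18.35,0,-13.5,-2.67],
  [0,18.35,0,-13.5,-2.67],
  [0,18.35,0,-13.5,-2.67],
  [0,18.35,0,-13.5,-2.67],
  [0,18.35,0,-13.5,-2.67],
  [0,18.35,0,-13.5,-2.67],
  [0,18.35,0,-13.5,-2.67],
  [0,18.35,0,-13.5,-2.67],
  [0,18.35,0,-13.5,-2.67],
  [0,18.35,0,-13.5,-2.67],
  [0,18.35,0,-13.5,-2.67],
  [0,18.35,1,-13.5,-2.67],
], squeeze=20)

```text
t: 1.65
tcp_pos: [0.5951, -0.0568, 0.203]
tool_rot: [0.708, 0.001, 0.005, -0.706]
force: [-0.3, 0.3, -0.9]
finger_gap: 0.0
```

```bash
cat > look.py <<'E'
import sys
from h import *
n=sys.argv[1]
s=manip.sense(); c=cal("wrist"); im=manip.snapshot("wrist"); cv2.imwrite(f"pics/{n}.png",im[:,:,::-1])
np.savez(f"pics/{n}.npz",K=c[0],d=c[1],E=c[2])
print(np.round(s["t"],2),np.round(s["tcp_pos"],4),np.round(s["force"],2),np.abs(s["qd"]).max().round(3))
E
python3 look.py w1; python3 -c "
from h import *
print(np.round(tool()[1],3)); c=cal('wrist'); print(proj(c,[[.504,-.052,.046],[.523,-.053,.104]]))"
```

```text
1.65 [ 0.5951 -0.0568  0.203 ] [-0.28  0.33 -0.89] 0.505
[[ 1.    -0.004  0.005]
 [-0.005  0.001  1.   ]
 [-0.004 -1.     0.001]]
[[284.93792782 100.53247736]
 [283.95369917 124.92769566]]
```

View pics/w1.png

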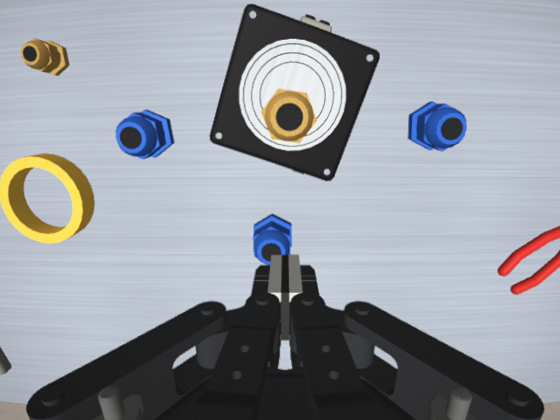

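The wrist picture shows the brass gland at (289,113) and the platter centre near (293,95). One blue gland is at (272,238), just beyond the fingertips on the +x side, so I have to avoid it. I'll settle and measure.

```bash
cat > meas.py <<'E'
import sys
from h import *
from scipy.optimize import minimize
n=sys.argv[1]; im=cv2.imread(f"pics/{n}.png"); f=np.load(f"pics/{n}.npz"); c=[f["K"],f["d"],f["E"]]
g0=np.array([float(x) for x in sys.argv[2:4]]) if len(sys.argv)>3 else np.array([.523,-.053])
# platter: edge of bright disc by radial gradient, model search
gray=cv2.GaussianBlur(cv2.cvtColor(im,cv2.COLOR_BGR2GRAY).astype(np.float32),(0,0),1)
hsv=cv2.cvtColor(im,cv2.COLOR_BGR2HSV)
def samp(I,p): return cv2.remap(I,p[:,0].astype(np.float32)[None],p[:,1].astype(np.float32)[None],cv2.INTER_LINEAR)[0]
def costP(p):
    v=samp(gray,proj(c,circ(p,.0465,.046)))-samp(gray,proj(c,circ(p,.0495,.046)))
    return -np.clip(v,0,80).mean()
P0=np.array([.504,-.053])
best=min(([costP(P0+[a,b]),P0+[a,b]] for a in np.arange(-.012,.0121,.002) for b in np.arange(-.012,.0121,.002)),key=lambda t:t[0])
r=minimize(costP,best[1],method="Nelder-Mead",options=dict(initial_simplex=best[1]+np.array([[0,0],[.002,0],[0,.002]]))); P=r.x
print("platter",P.round(4),r.fun)
# brass mask
m=((hsv[...,0]>8)&(hsv[...,0]<28)&(hsv[...,1]>90)).astype(np.uint8)
def hexp(g,yaw,af,z):
    a=yaw+np.pi/6+np.arange(6)*np.pi/3; r=af/2/np.cos(np.pi/6)
    return np.c_[g[0]+r*np.cos(a),g[1]+r*np.sin(a),np.full(6,z)]
def sil(g,yaw):
    M=np.zeros(im.shape[:2],np.uint8); S=4
    def poly(pts): cv2.fillConvexPoly(M,cv2.convexHull(np.round(proj(c,pts)*2**S).astype(np.int32).reshape(-1,1,2)),1,shift=S)
    poly(np.vstack([hexp(g,yaw,.042,.054),hexp(g,yaw,.042,.064)]))
    poly(np.vstack([circ(g,.016,.046),circ(g,.016,.054)]))
    poly(np.vstack([circ(g,.0165,.064),circ(g,.0165,.072)]))
    poly(np.vstack([hexp(g,yaw,.038,.072),hexp(g,yaw,.038,.090)]))
    poly(np.vstack([circ(g,.019,.090),circ(g,.014,.104)]))
    return M
uv=proj(c,[[*g0,.07]])[0]; x0,y0=(uv-60).astype(int); x0=max(x0,0);y0=max(y0,0); sl=(slice(y0,y0+120),slice(x0,x0+120))
mm=cv2.morphologyEx(m[sl],cv2.MORPH_CLOSE,np.ones((3,3),np.uint8))
cn=cv2.findContours(mm,cv2.RETR_EXTERNAL,cv2.CHAIN_APPROX_NONE)[0]; cn=max(cn,key=cv2.contourArea); mm=cv2.drawContours(np.zeros_like(mm),[cn],-1,1,-1)
mf=cv2.GaussianBlur(mm.astype(np.float32),(0,0),.8)
def costG(q): return np.abs(cv2.GaussianBlur(sil(q[:2],q[2]*10)[sl].astype(np.float32),(0,0),.8)-mf).sum()
res=[]
for y in np.arange(0,60,10):
    q0=np.array([*g0,np.radians(y)/10])
    r=minimize(costG,q0,method="Nelder-Mead",options=dict(initial_simplex=q0+np.array([[0,0,0],[.004,0,0],[0,.004,0],[0,0,.01]]),xatol=1e-5))
    res.append((r.fun,r.x))
r=min(res,key=lambda t:t[0]); G=r[1]; yaw=np.degrees(G[2]*10)%60
print("gland",G[:2].round(4),"flat dir deg mod60",yaw.round(1),"cost",r[0].round(1),"area",mm.sum())
o=P-G[:2]; print("to go",(o*1e3).round(1),"dist",np.hypot(*o)*1e3,"dir deg",np.degrees(np.arctan2(o[1],o[0])))
k=5; big=cv2.resize(im[sl],None,fx=k,fy=k,interpolation=cv2.INTER_CUBIC)
def line(pts,col): cv2.polylines(big,[np.round((proj(c,pts)-[x0,y0]+.5)*k).astype(np.int32)],True,col,1)
for R_,col in((.048,(0,0,255)),(.0285,(0,0,255))): line(circ(P,R_,.046),col)
line(hexp(G,np.radians(yaw),.042,.064),(0,255,0)); line(hexp(G,np.radians(yaw),.042,.054),(255,0,0)); line(circ(G,.014,.104),(0,255,0))
cv2.imwrite(f"pics/{n}_m.png",big[:600])
E
python3 look.py w2; python3 meas.py w2; python3 -c "
from h import *
print('blue',ray(cal('top'),[[304,156]],.058)); print(np.round(tool()[1],3))"
```

```text
1.7 [ 0.5898 -0.0538  0.1973] [-1.96  0.63 -2.68] 0.125
platter [ 0.508 -0.049] -80.0
gland [ 0.5241 -0.0524] flat dir deg mod60 52.5 cost 167.0 area 2176
to go [-16.1   3.4] dist 16.41616033073743 dir deg 168.07714737119343
blue [[ 0.65709783 -0.07034432  0.058     ]]
[[ 1.    -0.007  0.003]
 [-0.003  0.002  1.   ]
 [-0.007 -1.     0.002]]
```

View pics/w2_m.png

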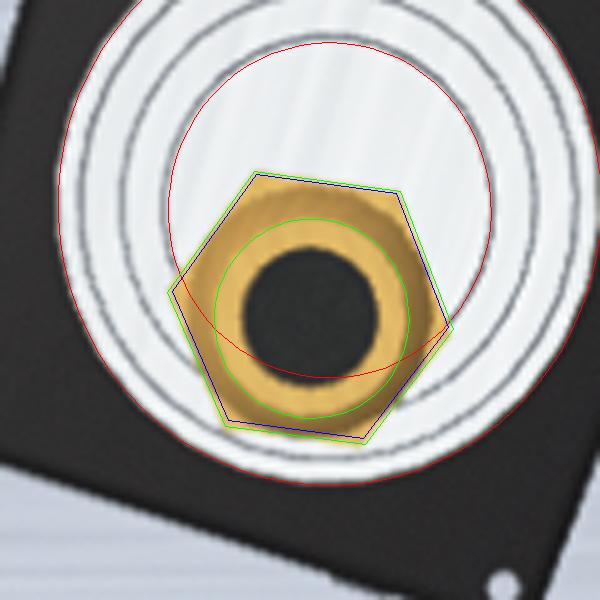

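The hex overlay matches. The fit to the platter edge saturated, so I'll fit the engraved rings instead.

```bash
python3 - <<'E'
s=open('meas.py').read()
s=s.replace('''    return -np.clip(v,0,80).mean()
''','''    k=np.clip(v,0,80).mean()/4
    for D in (.057,.072,.087):
        w=np.minimum(samp(gray,proj(c,circ(p,D/2-.0025,.046))),samp(gray,proj(c,circ(p,D/2+.0035,.046))))-samp(gray,proj(c,circ(p,D/2+.0005,.046)))
        k+=np.clip(w,0,40).mean()
    return -k
''').replace(",.002) for a","+0,.002) for a").replace("-.012,.0121,.002","-.01,.0101,.001").replace("(.0285,(","(.0290,(")
open('meas.py','w').write(s)
E
python3 meas.py w2
```

```text
platter [ 0.5081 -0.0492] -87.92381286621094
gland [ 0.5241 -0.0524] flat dir deg mod60 52.5 cost 167.0 area 2176
to go [-15.9   3.2] dist 16.244242219002214 dir deg 168.72985726502117
```

View pics/w2_m.png

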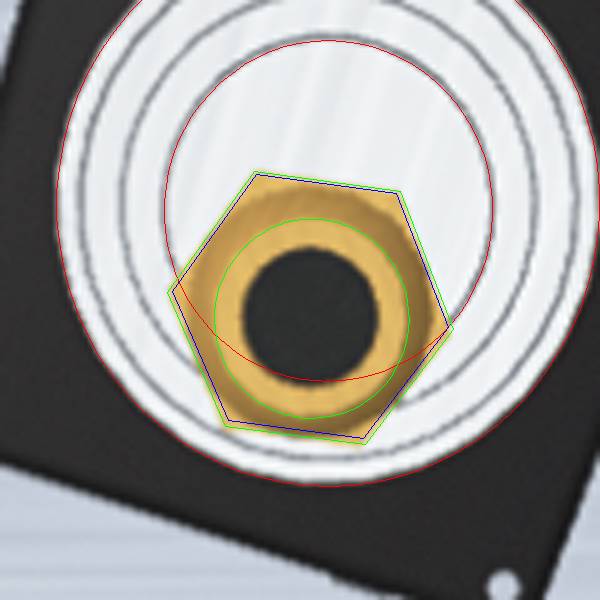

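The gland is at (0.524,−0.052), the platter centre at about (0.508,−0.049), and one hex flat faces about −8° (+x). The plan is to descend on the +x side with 10 mm clearance, then push along that flat's normal.

Emit:
apply_moves([
  [0,-0.8,0.5,-0.17,0.85],
  [0,-0.8,1.5,-0.17,0.85],
  [0,-0.8,2.5,-0.17,0.85],
  [0,-0.8,3.3,-0.17,0.85],
  [0,-0.8,3.9,-0.17,0.85],
  [0,-0.8,4.3,-0.17,0.85],
  [0,-0.8,4.6,-0.17,0.85],
  [0,-0.8,4.8,-0.17,0.85],
  [0,-0.8,4.8,-0.17,0.85],
  [0,-0.8,4.8,-0.17,0.85],
])

```text
t: 3.0
tcp_pos: [0.5669, -0.0565, 0.0577]
tool_rot: [0.705, -0.052, 0.053, -0.705]
force: [-1.4, 0.4, -0.7]
finger_gap: -0.003
```

```bash
python3 look.py w3;  python3 -c "
from h import *
print(np.round(tool()[1],3))"
```

```text
3.0 [ 0.5669 -0.0565  0.0577] [-1.39  0.38 -0.65] 0.004
[[ 0.989  0.001  0.149]
 [-0.149 -0.     0.989]
 [ 0.001 -1.    -0.   ]]
```

View pics/w3.png

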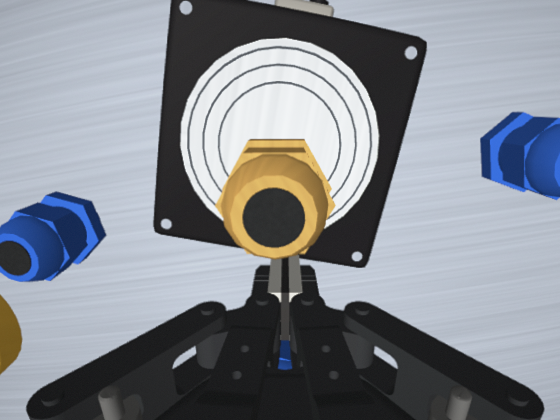

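The gland is at (275,210) right in front of the fingertips, which don't touch it yet. I'll re-measure from this close, settled view.

```bash
sed -i 's/uv-60/uv-80/; s/y0+120/y0+150/; s/x0+120/x0+160/; s/k=5; big/k=4; big/' meas.py; python3 meas.py w3 .524 -.0524
```

```text
platter [ 0.5074 -0.0494] -99.79316711425781
gland [ 0.5242 -0.0529] flat dir deg mod60 52.3 cost 299.3 area 10608
to go [-16.8   3.5] dist 17.12638990917196 dir deg 168.35893862403054
```

View pics/w3_m.png

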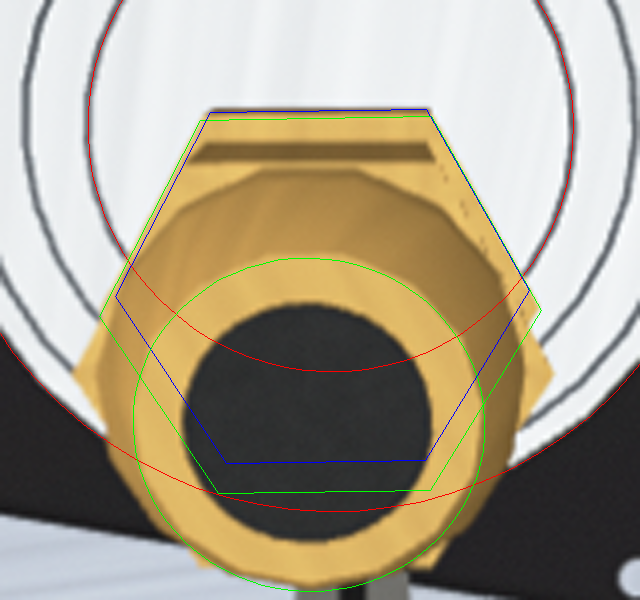

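The rings and hex both fit well here, and the two views agree: the gland has to go about −17.1 mm along tool x and +1 mm along tool z. I'll drop 5 mm to hex level, line up sideways, then push slowly and stop about 4 mm short.

Emit:
apply_moves([
  [0,0,0.17,-0.09,0],
  [0,0,0.17,-0.09,0],
  [0,-0.1,0.17,-0.09,0],
  [0,-0.2,0.17,-0.09,0],
  [0,-0.28,0.17,-0.09,0],
  [0,-0.36,0.17,-0.09,0],
  [0,-0.44,0.17,-0.085,0],
  [0,-0.52,0.17,-0.08,0],
  [0,-0.6,0.17,-0.075,0],
  [0,-0.68,0.17,-0.07,0],
  [0,-0.74,0.17,-0.065,0],
  [0,-0.79,0.17,-0.06,0],
])

```text
t: 4.55
tcp_pos: [0.5429, -0.0546, 0.0523]
tool_rot: [0.705, -0.053, 0.053, -0.705]
force: [1.5, -0.0, -0.2]
finger_gap: -0.0
```

```bash
python3 look.py w4; python3 meas.py w4 .511 -.0504
```

```text
4.55 [ 0.5429 -0.0546  0.0523] [ 1.55 -0.04 -0.16] 0.03
platter [ 0.5073 -0.0494] -95.42267608642578
gland [ 0.5124 -0.0502] flat dir deg mod60 51.6 cost 220.5 area 11442
to go [-5.1  0.8] dist 5.17474045623653 dir deg 171.30655114401654
```

View pics/w4_m.png

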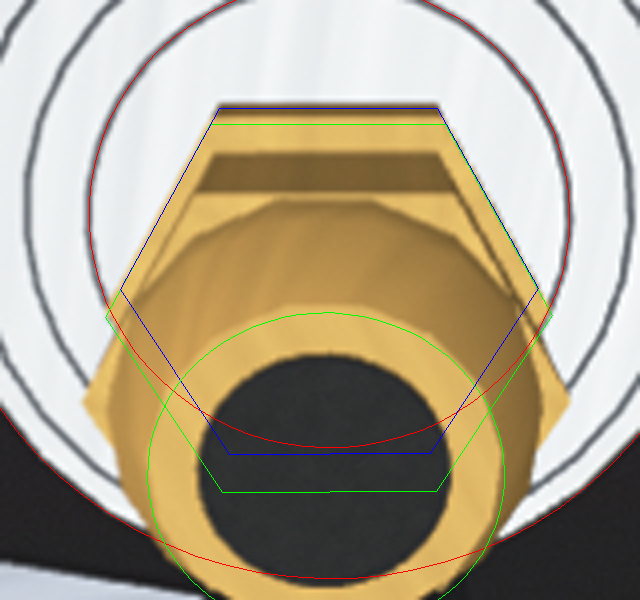

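The gland slid upright and stays flush. About 5 mm remain; I'll push 4 mm more, let it settle and look.

Emit:
apply_moves([
  [0,-0.04,0,0,0],
  [0,-0.08,0,0,0],
  [0,-0.11,0,0,0],
  [0,-0.13,0,0,0],
  [0,-0.13,0,0,0],
  [0,-0.13,0,0,0],
])

```text
t: 5.35
tcp_pos: [0.539, -0.054, 0.0522]
tool_rot: [-0.705, 0.053, -0.053, 0.705]
force: [2.1, -0.3, 0.6]
finger_gap: 0.001
```

```bash
python3 look.py w5; python3 meas.py w5 .509 -.0504
```

```text
5.35 [ 0.539  -0.054   0.0522] [ 2.07 -0.31  0.64] 0.001
platter [ 0.5073 -0.0494] -96.35309600830078
gland [ 0.5085 -0.0496] flat dir deg mod60 51.2 cost 245.1 area 11586
to go [-1.2  0.2] dist 1.236268801289348 dir deg 169.83322690694914
```

View pics/w5_m.png

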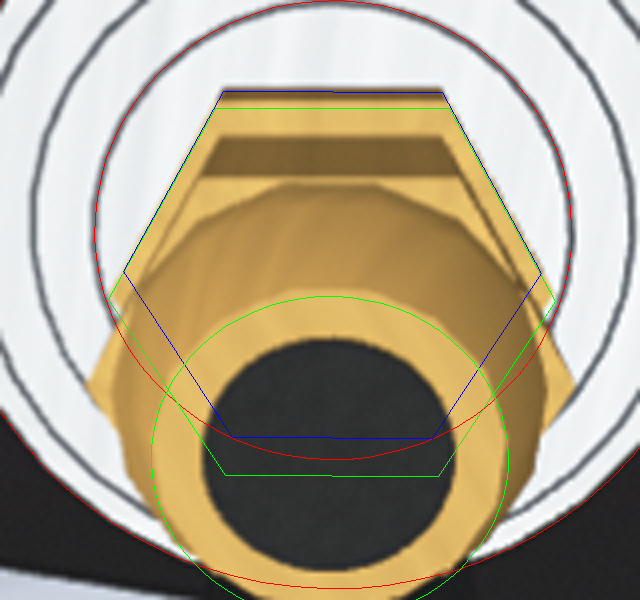

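1.2 mm remain. I'll nudge 1 mm more, then back straight off and rise to check from above.

Emit:
apply_moves([
  [0,-0.02,0,0,0],
  [0,-0.035,0,0,0],
  [0,-0.035,0,0,0],
  [0,-0.035,0,0,0],
  [0,0.1,0,0,0],
  [0,0.3,0,0,0],
  [0,0.6,0,0,0],
  [0,0.9,-0.5,0,0],
  [0,0.9,-1.5,0,0],
  [0,0.9,-3,0,0],
  [0,0.9,-4.5,0,0],
  [0,0.9,-4.8,0,0],
])

```text
t: 6.9
tcp_pos: [0.5681, -0.0586, 0.1996]
tool_rot: [0.706, -0.05, 0.055, -0.705]
force: [0.4, 0.5, 0.3]
finger_gap: -0.0
```

Emit:
apply_moves([
  [0,0,0,0,0],
  [0,0,0,0,0],
  [0,0,0,0,0],
])

```text
t: 7.28
tcp_pos: [0.5648, -0.0578, 0.1946]
tool_rot: [-0.705, 0.054, -0.052, 0.705]
force: [-1.1, -0.2, -0.2]
finger_gap: 0.002
```

```bash
python3 look.py w6; python3 meas.py w6 .508 -.0494
python3 - <<'E'
import cv2
from h import *
for n in("top","side"): cv2.imwrite(f"pics/{n}6.png",manip.snapshot(n)[:,:,::-1])
E
```

```text
7.28 [ 0.5648 -0.0578  0.1946] [-1.11 -0.19 -0.2 ] 0.006
platter [ 0.5079 -0.0493] -94.33312225341797
gland [ 0.507  -0.0491] flat dir deg mod60 52.2 cost 177.0 area 2227
to go [ 0.9 -0.2] dist 0.9528494970028374 dir deg -15.19607385082493
```

View pics/w6_m.png

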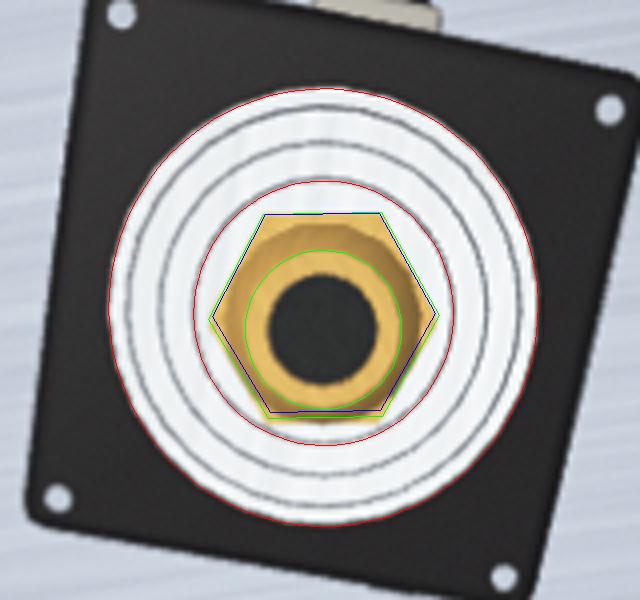

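View pics/side6.png

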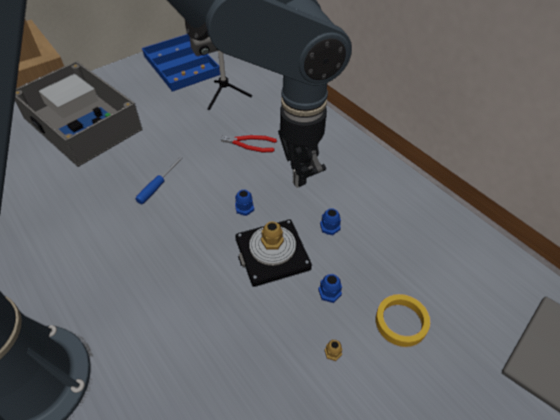

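The wrist view shows the gland centred inside the smallest ring, and the bystanders haven't moved. I'll cross-check with the fixed side camera, and the top one if it isn't blocked.

```bash
python3 - <<'E'
from h import *
for n in("top","side"):
    c=cal(n); np.savez(f"pics/{n}6.npz",K=c[0],d=c[1],E=c[2]); np.savez(f"pics/{n}0.npz",K=c[0],d=c[1],E=c[2])
E
for n in side6 top6; do echo $n; python3 meas.py $n .508 -.05; done
for n in side0 top0; do echo $n; python3 meas.py $n .524 -.053; done
python3 -c "
import cv2,numpy as np
a=cv2.imread('pics/top6_m.png');b=cv2.imread('pics/side6_m.png');cv2.imwrite('pics/both6.png',np.hstack([a[120:520,120:520],b[120:520,120:520]]))"
```

```text
side6
platter [ 0.5067 -0.0482] -10.782004356384277
gland [ 0.5076 -0.0464] flat dir deg mod60 21.3 cost 62.7 area 477
to go [-1.  -1.8] dist 2.0659172895042928 dir deg -118.75775597507855
top6
platter [ 0.5046 -0.0506] -6.7449212074279785
gland [ 0.508  -0.0499] flat dir deg mod60 45.8 cost 244.0 area 103
to go [-3.4 -0.7] dist 3.451552255056219 dir deg -168.214818129349
side0
platter [ 0.5065 -0.0481] -9.813379287719727
gland [ 0.5266 -0.05  ] flat dir deg mod60 49.6 cost 65.0 area 485
to go [-20.    1.9] dist 20.136998048755352 dir deg 174.5502330537029
top0
platter [ 0.5043 -0.0505] -10.40760326385498
gland [ 0.5218 -0.0544] flat dir deg mod60 43.7 cost 84.0 area 263
to go [-17.5   3.9] dist 17.92502949696723 dir deg 167.3417368933642
```

View pics/both6.png

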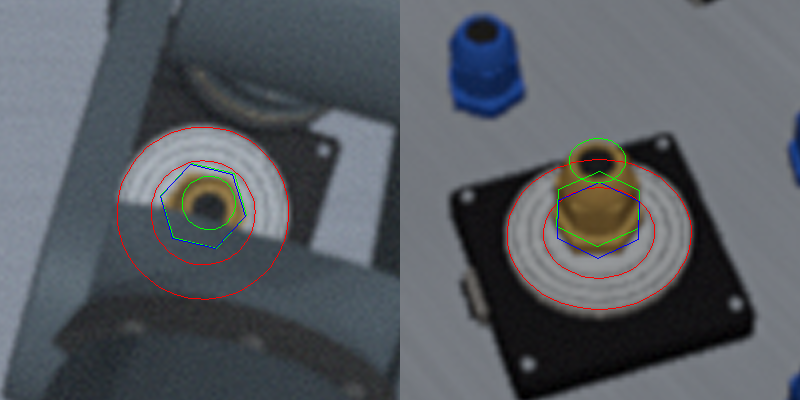

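The top view is blocked by the arm, and the side view is coarse (it fits the wrong yaw). I'll take two more wrist views with the camera shifted along x, to see how consistent the residual is.

Emit:
apply_moves([
  [0,0.6,0,0,0],
  [0,1,0,0,0],
  [0,1,0,0,0],
  [0,1,0,0,0],
  [0,1,0,0,0],
])

```text
t: 8.05
tcp_pos: [0.5947, -0.0623, 0.1961]
tool_rot: [-0.705, 0.053, -0.052, 0.705]
force: [-0.3, 1.2, 0.1]
finger_gap: 0.002
```

```bash
python3 look.py w7; python3 meas.py w7 .508 -.0494
```

```text
8.05 [ 0.5947 -0.0623  0.1961] [-0.28  1.17  0.07] 0.002
platter [ 0.5077 -0.0489] -94.71070861816406
gland [ 0.5079 -0.0494] flat dir deg mod60 50.7 cost 165.7 area 2385
to go [-0.2  0.5] dist 0.5342478173781272 dir deg 112.00700269791729
```

Emit:
apply_moves([
  [0,0.6,0,0,1],
  [0,1,0,0,2],
  [0,1,0,0,2],
  [0,1,0,0,2],
  [0,1,0,0,2],
])

```text
t: 8.72
tcp_pos: [0.6243, -0.0668, 0.1962]
tool_rot: [-0.685, 0.174, -0.174, 0.685]
force: [-0.2, 0.7, 0.0]
finger_gap: -0.006
```

```bash
python3 look.py w8; python3 meas.py w8 .508 -.0494
```

```text
8.72 [ 0.6243 -0.0668  0.1962] [-0.23  0.74  0.02] 0.008
platter [ 0.5071 -0.0493] -95.1920166015625
gland [ 0.5069 -0.0495] flat dir deg mod60 50.8 cost 178.0 area 2886
to go [0.2 0.2] dist 0.24656617702223502 dir deg 50.45803467415808
```

View pics/w7_m.png

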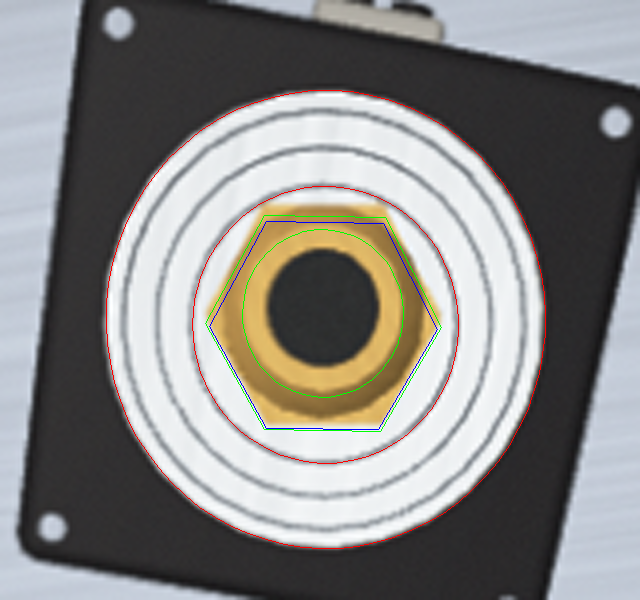

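View pics/w8_m.png

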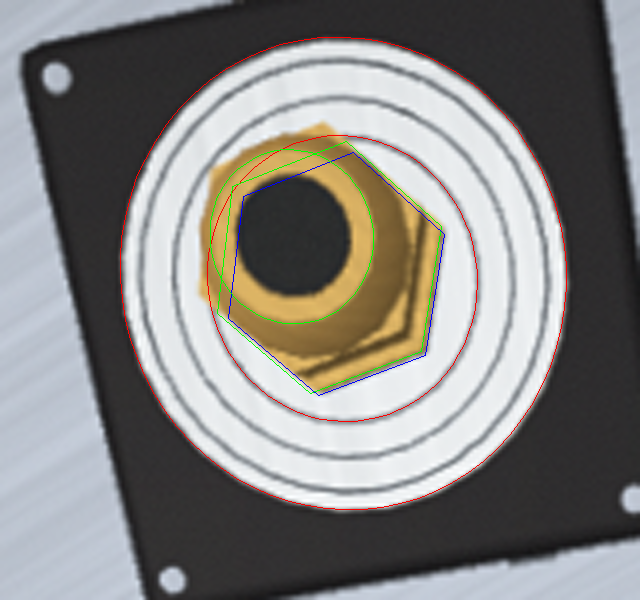

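All three views put the residual at 1 mm or less in differing directions, so the gland is centred, upright and untouched. Handing in.

```bash
python3 -c "
from station import manip
print(manip.sign_off())"
```

```text
the job is handed in; nothing more can be done
None
```

The brass gland now stands upright in the middle of the platter, inside the smallest ring, and the robot is clear of it. I moved it about 17 mm with slow pushes of the shut fingertips, about 6 mm above the platter and against the flat of its lower hex. Then I backed straight off and rose. I handed in at about 8.8 s.

- **Centring:** three wrist-camera checks after release put the gland 0.95, 0.53 and 0.25 mm from the platter's centre, in differing directions. That is well within the roughly 4 mm gap between the hex corners and the ring.
- **Checks that disagreed:** the side camera gave a 2 mm offset, but it is coarse and fitted the wrong hex rotation. The top camera gave 3.5 mm, but the arm was blocking its view. I set both aside in favour of the wrist views.
- **Other items:** the last side picture, taken after the push, shows the other things on the bench where they were. The force readings I saw stayed under about 3 N.

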